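# Turn the pH colour board over the binder's rings

### The job

The ring binder on the hood bench lies open. Turn its top board, the one with the red tab, over the rings to the left pile so that its pH colour scale faces up, and lay it down flat without letting it slap. Leave the blue-tabbed board under it lying where it is, and do not disturb the meter, the beaker or the bottle.

Things in the scene. Friction and masses are not known exactly. Their poses are not given: they have to be found in the camera images.
- ring_axis (a point): Ring binder lying open, fixed. Point on the common axis of its two rings, midway between them, 40 mm above the bench. Axes: x along the spine, away from the robot; y to the left pile; z up. The rings are closed steel circles of 32 mm radius about the axis, 4 mm wire, at x = -40 and +40 mm; their tops are 74 mm above the bench.
- right_pile (a point): Middle of the top outer edge of the binder's right pile of bound boards, which does not move: 210 mm along the spine, 20 to 168 mm out from the ring axis, top 34 mm above the bench. The dark cover below is 235 mm along the spine, reaches 202 mm out and is 5 mm high over the bench with the blue mat (250 x 420 mm) that it lies on. Axes as ring_axis.
- left_cover (a point): Middle of the outer edge of the binder's left cover, on its top, 5 mm above the bench, 202 mm out from the ring axis. On this cover lies the left pile of bound boards, fixed, with the outline of the right one (20 to 168 mm out). Its top is 28 to 34 mm above the bench, differing each time. The turned board is to lie on it; its tab then stands 22 mm out past the pile. Axes as ring_axis.
- chart_center (a point): Centre of the top board (without tab): off-white with red bars, stiff plastic, 210 mm along the spine, 150 across, 4 thick, about 0.15 kg. Starts face up on the right, mid-plane 40 mm above the bench; 14 coloured stripes below. Axes: x along the spine, y to the rings, z out of the face now up. Loose on the rings in two 9 mm holes 63 mm from here; swings half a turn over them, falls if let go.
- chart_tab_edge (a point): Middle of the outer edge, at mid-thickness, of the top board's red tab: 100 mm along the spine, 4 mm thick, 20 mm out past the board, on its half far from the robot. It lies 190 mm out from the ring axis and 53.5 mm to the binder's +x. The pile ends 22 mm inside this edge; below the tab there is a free gap of about 33 mm to the cover. Axes as the board.
- under_center (a point): Centre of the second board: the same size, on the same rings, lying below the top board on the right pile, mid-plane 36 mm above the bench. Its blue tab, 100 mm long, is on the half near the robot, not below the red tab (3.5 mm either side of the middle are free of both). It stays.
- chart: The same top board with the red tab, as a body; its origin is the point chart_center, with the same axes.
- meter: Blue and grey bench pH meter, 150 mm deep, 200 mm wide, about 70 mm high, beyond the binder. Origin at the middle of its lower edge nearest the robot; x away from the robot. A bystander.
- beaker: Glass beaker, 76 mm across, 95 mm high, beyond the binder to the left. Origin at the centre of its underside. A bystander.
- reagent: Amber bottle with a blue cap, 72 mm across, 130 mm high, beyond the binder to the right. Origin at the centre of its underside. A bystander.

How it is judged:
On the way:
1. the red-tabbed board is raised on edge over the rings, its face at least 60 degrees from lying (angle between chart_center's own z axis and vertical above 1.05 rad and z of chart_tab_edge in the frame of ring_axis above 0.12 m), for 0.1 s.
At the end, for the whole second after the job is handed in: The red-tabbed board lies flat (within 5 degrees) on the left pile with the colour scale up, still on the rings and at rest; the blue-tabbed board lies flat on the right pile, within 8 mm of where it was (angle between chart_center's own z axis and vertical above 3.06 rad and y of chart_center in the frame of ring_axis between 0.085 and 0.105 m and z of chart_center in the frame of ring_axis below 0.003 m and linear speed of chart below 0.02 m/s and distance of under_center from where it was at the start of the episode below 0.008 m and angle between under_center's own z axis and vertical below 0.06 rad); the robot touches nothing.
It fails at once if the red-tabbed board slaps down: it still turns faster than 5 rad/s when its tab is within 50 mm of lying, as when let fall from more than about 20 mm at its tab (angular speed of chart above 5 rad/s and z of chart_tab_edge in the frame of ring_axis below 0.05 m).
It fails at once if the blue-tabbed board is lifted (its centre leaves its place by more than 20 mm) (distance of under_center from where it was at the start of the episode above 0.02 m).
It fails at once if a bystander is pushed by more than 20 mm or tipped (distance of any of meter, beaker, reagent from where it was at the start of the episode above 0.02 m or angle between any of beaker, reagent's own z axis and vertical above 0.35 rad).
It also fails if it takes over 50 s, if anything falls off the work surface, if the arm or the gripper's body presses on something with over 40 N, if the wrist force passes 120 N, or if a joint passes its speed limit or range.

### The arm

A 7-joint arm with a two-finger parallel gripper is mounted at the origin on the work surface. World frame = base frame: x ahead of the robot, y to its left, z up, the work surface at z = 0. Lengths are in m, angles in rad, forces in N, time in s.
With the tool pointing down it reaches from about 0.425 to 1.025 m from the base axis. Payload 3.6 kg.
Tool frame: the origin (TCP) lies midway between the tips of the shut fingers; the grasp point (between the pads) lies 19 mm behind it; z points along the fingers, y is the direction in which the jaws open and shut (so a half turn about z gives the same grasp; the last joint's range is limited). The gripper opens to 85 mm and grips with 20 to 120 N. Pads are 22 mm wide; open, the fingers measure 114 mm over their backs; the gripper's body (76 mm by 85 mm) begins 54 mm behind the grasp point. The pads swing forward as they close: fully open they stand 13 mm farther back than shut.
Start: joints at [-1.389, 0.591, 0.048, 1.609, -0.033, 0.943, -0.034], TCP at [0.197, 0.698, 0.231] pointing down, gripper open.
Joint ranges: [-2.69, 2.69], [-0.47, 2.24], [-1.27, 1.36], [0.19, 2.51], [-1.53, 4.68], [0.08, 2.07], [-3.09, 3.09]. Speed limits (rad/s): [2.57, 2.57, 3.14, 3.14, 3.14, 3.14, 3.14].

### API

Orientations are given as [roll, pitch, yaw] about the fixed x, y, z axes, in that order (R = Rz(yaw) Ry(pitch) Rx(roll)).
In Python, from plant import manip gives the robot as it stands. Calls block until the motion is done:
- manip.goto(position, orientation): joint-space move of the TCP to a pose.
- manip.move_l(position, v=0.15, rotation=None, contact_N=None): straight line of the TCP; rotation=None keeps the orientation; v is the mean speed in m/s. With contact_N (N) it stops when the force on the tool has changed by that much, and returns True; else False.
- manip.move_j(angles): joint-space move.
- manip.gripper_to(opening, strength=None): finger opening in m; strength is the grip in N (None keeps the last); returns when the fingers have stopped.
- manip.wait(seconds).
- manip.solve_ik(position, orientation): joint angles nearest the present ones, or None.
- manip.get_state(): the state.
- manip.get_image(name): name is "side" or "top" or "wrist"; returns a dict with "pixels" (420x560x3 uint8, red, green, blue), "K" (3x3 intrinsics, pixels), "origin" and "orientation" of the camera in the world. Camera axes: x right, y down, z forward; pixel columns grow to the right and rows downward; lengths in m; the calibration is good to about 2 mm. A picture is of the moment at which its call begins. There is no depth.
A pose or a line that the arm cannot do raises manip.MotionError and nothing moves.
- manip.sign_off(): hands the job in, once; it reports no verdict.
Trained networks look in the newest picture that a camera, given by its name, has taken for a name from the list of things; names that differ only in an ending like _2 or _b are one class to them, and where a whole thing is asked for, a point or a joint stands for the part that bears it (a point fixed in the world has none). Each returns a list of dicts, best first, with "confidence" (0 to 1); they miss things now and then, are a little off and sometimes report something else, mostly with a low value. They report only what shows in the picture. A call takes as long as a camera call.
- manip.recognise(query, camera): "box" ([left, top, right, bottom] in pixels, round what is visible of it).
- manip.masks_of(query, camera): "region" (420x560 bool, what is visible of it) and "box" ([left, top, right, bottom] in pixels, round what is visible of it).
The state is a dict: "clock": time; "joint_positions": joint angles; "joint_velocities": joint speeds; "effort": joint torques, N m; "tcp_pos": TCP position; "ee_rot": TCP orientation; "ft_force": force on the tool from outside, world axes, zero at the start; "ft_torque": the same for the moment, N m; "gripper_width": finger opening in m.
Only numpy, scipy, OpenCV 4.12 (cv2) and the standard library are available. Lean on these libraries where they do the work, as an engineer would, in place of code of your own. Each camera call takes 0.05 s, during which the arm holds its last target. There are 200 camera calls.

## Working session

There is one attempt and no reset: what is moved stays moved. The work goes in short steps, each a Python script; the robot and the scene stay as the last script left them, time stands still between calls to the robot, and variables do not carry over. Pictures are saved under pics/ and viewed, about 8 in all and at most 12, crops included, and the job is handed in when it is done.

```bash
ls; mkdir -p pics; cat > h.py <<'E'
import numpy as np, cv2
from plant import manip
from scipy.spatial.transform import Rotation as R
def snap(n,f):
    im=manip.get_image(n); cv2.imwrite('pics/'+f,im['pixels'][:,:,::-1]); return im
def cam(im):
    o=np.array(im['orientation']); 
    Rm=o if o.shape==(3,3) else R.from_euler('xyz',o).as_matrix()
    return np.array(im['K']),np.array(im['origin']),Rm
def ray(im,uv,z):
    K,o,Rm=cam(im); d=Rm@np.linalg.inv(K)@np.array([uv[0],uv[1],1.]); return o+d*(z-o[2])/d[2]
def proj(im,p):
    K,o,Rm=cam(im); c=K@(Rm.T@(np.array(p)-o)); return c[:2]/c[2]
E
python3 - <<'E'
from h import *
s=manip.get_state(); print(s['clock'],s['tcp_pos'],s['ee_rot'])
for n in ('top','side'):
    im=snap(n,n+'0.png'); print(n,im['origin'],im['orientation'],np.array(im['K'])[0])
    for q in ('chart_tab_edge','chart','under_center','ring_axis','left_cover','meter','beaker','reagent'):
        r=manip.recognise(q,n); print(q,[(np.round(x['box']).tolist(),round(x['confidence'],2)) for x in r[:2]])
E
```

```text
pics
0.0 [0.19652635 0.69701874 0.23016351] [-3.13940390e+00  1.39190208e-04  2.86683139e+00]
top [0.53037403 0.01024165 0.86575384] [-3.05419808 -0.02323747 -1.58013936] [416.62471977   0.         280.48036104]
chart_tab_edge [([253.0, 221.0, 362.0, 347.0], 0.96)]
chart [([251.0, 222.0, 361.0, 343.0], 0.91), ([381.0, 107.0, 429.0, 151.0], 0.71)]
under_center [([332.0, 294.0, 350.0, 346.0], 0.62), ([253.0, 222.0, 360.0, 342.0], 0.35)]
ring_axis [([142.0, 184.0, 371.0, 355.0], 0.63)]
left_cover [([145.0, 185.0, 374.0, 360.0], 0.85), ([254.0, 220.0, 363.0, 344.0], 0.41)]
meter [([218.0, 53.0, 318.0, 139.0], 0.73)]
beaker [([125.0, 103.0, 175.0, 157.0], 0.61)]
reagent [([378.0, 106.0, 429.0, 150.0], 0.7)]
side [ 0.1469458  -0.52537654  0.51200954] [-2.14121103  0.01974486 -0.72789287] [387.28769663   0.         275.2888531 ]
chart_tab_edge [([176.0, 227.0, 316.0, 311.0], 0.87)]
chart [([172.0, 227.0, 314.0, 309.0], 0.58)]
under_center [([199.0, 288.0, 261.0, 315.0], 0.85)]
ring_axis [([148.0, 216.0, 329.0, 341.0], 0.7)]
left_cover [([145.0, 215.0, 330.0, 345.0], 0.59)]
meter [([298.0, 158.0, 393.0, 222.0], 0.89)]
beaker [([246.0, 140.0, 273.0, 181.0], 0.86)]
reagent [([404.0, 201.0, 452.0, 270.0], 0.83)]
```

View pics/top0.png

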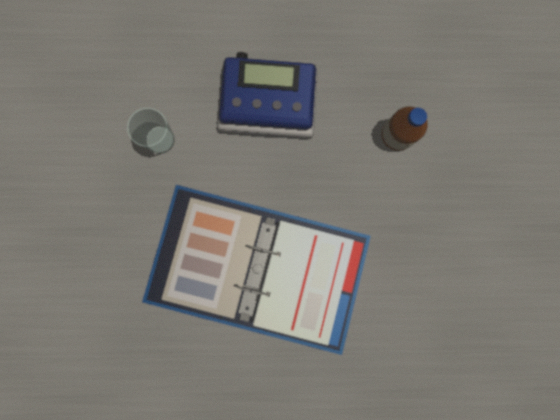

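View pics/side0.png

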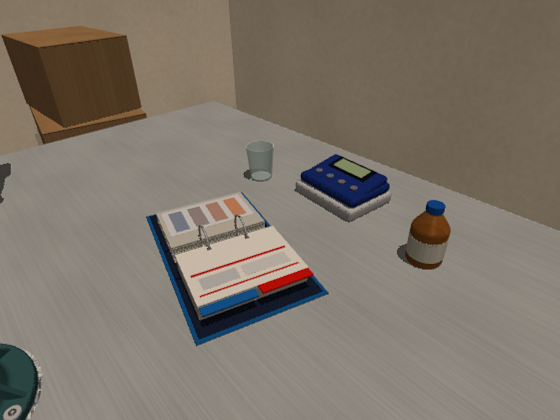

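The binder lies open and is turned a few degrees. In the top view the red tab is at about (353,267), the blue one at (340,320) and the ring axis around (259,268). The bystanders are well beyond it. Next I'll fit the binder pose.

```bash
cat > fit.py <<'E'
from h import *
from scipy.optimize import least_squares
im=manip.get_image('top'); im2=manip.get_image('side')
def masks(im,box):
    hsv=cv2.cvtColor(im['pixels'],cv2.COLOR_RGB2HSV); m=np.zeros(hsv.shape[:2],np.uint8); l,t,r,b=box; m[t:b,l:r]=1
    H,S,V=cv2.split(hsv)
    blue=((H>95)&(H<125)&(S>120)&(m>0)).astype(np.uint8)
    red=(((H<4)|(H>175))&(S>190)&(m>0)).astype(np.uint8)
    n,lab,st,c=cv2.connectedComponentsWithStats(red); k=1+np.argmax(st[1:,4]); red=(lab==k).astype(np.uint8)
    return blue,red,c[k]
b,r,c=masks(im,(125,170,400,370))
hull=cv2.convexHull(cv2.findNonZero(b)); rc=cv2.boxPoints(cv2.minAreaRect(hull))
for e in range(2,20):
    q=cv2.approxPolyDP(hull,e,True)[:,0]
    if len(q)==4: break
print(rc.round(1).tolist(),q.tolist())
P=np.array([ray(im,x,0.001)[:2] for x in q])
ctr=P.mean(0); 
P=P[np.argsort(np.arctan2(P[:,1]-ctr[1],P[:,0]-ctr[0]))]
print('mat corners',P.round(4).tolist(),'sides',[round(np.linalg.norm(P[i]-P[i-1]),4) for i in range(4)],'ctr',ctr.round(4))
red_t=ray(im,c,0.042); q=cv2.minAreaRect(cv2.findNonZero(r)); rq=cv2.boxPoints(q)
RP=np.array([ray(im,x,0.042)[:2] for x in rq]); print('red ctr',red_t.round(4),'sides',[round(np.linalg.norm(RP[i]-RP[i-1]),4) for i in range(4)])
# yaw from long side of mat (y axis)
L=[(P[i]-P[i-1]) for i in range(4)]; L=[v*np.sign(v[1]) for v in L if np.linalg.norm(v)>.33]; y=sum(L); y/=np.linalg.norm(y)
yaw=np.arctan2(-y[0],y[1]); x=np.array([np.cos(yaw),np.sin(yaw)])
print('yaw mat',yaw,'pred red ctr',ctr+x*.0535-y*.180)
dd=red_t[:2]-ctr; print('red in binder',dd@x,dd@y)
b2,r2,c2=masks(im2,(140,200,340,360)); p=ray(im2,c2,0.042); print('side red',p.round(4))
E
python3 fit.py
```

```text
Traceback (most recent call last):
  File "fit.py", line 11, in <module>
    b,r,c=masks(im,(125,170,400,370))
          ~~~~~^^^^^^^^^^^^^^^^^^^^^^
  File "fit.py", line 9, in masks
    n,lab,st,c=cv2.connectedComponentsWithStats(red); k=1+np.argmax(st[1:,4]); red=(lab==k).astype(np.uint8)
                                                          ~~~~~~~~~^^^^^^^^^^
ValueError: attempt to get argmax of an empty sequence
```

```bash
sed -i 's/S>190/S>140/; s/H<4/H<8/' fit.py; python3 fit.py; python3 -c "
import cv2;a=cv2.imread('pics/top0.png');h=cv2.cvtColor(a,cv2.COLOR_BGR2HSV);print(h[267,345:365].tolist());print(h[320,335:350:3].tolist())"
```

```text
[[142.6999969482422, 301.29998779296875], [173.6999969482422, 184.60000610351562], [371.29998779296875, 237.1999969482422], [340.20001220703125, 353.8999938964844]] [[368, 237], [340, 352], [143, 301], [177, 186]]
mat corners [[0.3167, -0.1288], [0.5493, -0.1924], [0.6588, 0.2045], [0.4237, 0.2703]] sides [np.float64(0.4131), np.float64(0.2411), np.float64(0.4117), np.float64(0.2442)] ctr [0.4871 0.0384]
red ctr [ 0.4904 -0.1504  0.042 ] sides [np.float64(0.0165), np.float64(0.0976), np.float64(0.0166), np.float64(0.0976)]
yaw mat -0.2655225391155363 pred red ctr [ 0.4915231  -0.14930371]
red in binder 0.05271194899994861 -0.18138344073338936
side red [ 0.4886 -0.1536  0.042 ]
[[24, 7, 191], [3, 26, 189], [2, 80, 188], [2, 133, 191], [1, 158, 191], [1, 156, 194], [2, 166, 189], [2, 164, 191], [1, 162, 191], [2, 161, 193], [2, 160, 190], [1, 157, 180], [0, 126, 154], [171, 67, 110], [110, 71, 107], [105, 114, 132], [105, 109, 141], [105, 86, 137], [103, 37, 124], [45, 4, 124]]
[[106, 105, 153], [105, 131, 152], [106, 130, 151], [110, 86, 104], [105, 121, 124]]
```

```bash
cat >> h.py <<'E'
AX=np.array([0.4865,0.037,0.040]); YAW=-0.2655; RB=R.from_euler('z',YAW)
def pose(X,Y,Z,a,s):
    """binder frame (m, rel. ring axis), a = tool angle (deg): 0 pointing to +y, 90 down, 180 to -y"""
    a=np.radians(a); z=np.array([0,np.cos(a),-np.sin(a)]); y=s*np.array([0,np.sin(a),np.cos(a)]); x=np.cross(y,z)
    return AX+RB.apply([X,Y,Z]), (RB*R.from_matrix(np.c_[x,y,z])).as_euler('xyz')
E
python3 - <<'E'
from h import *
for s in (1,-1):
  for X in (.025,.06):
    for (Y,Z,a) in [(-.185,-.01,30),(-.185,-.01,40),(-.3,.05,40),(-.16,.1,30),(-.13,.13,45),(0,.18,90),(.13,.13,135),(.16,.1,150),(.18,-.01,150),(.18,-.01,140),(.26,.03,140)]:
        q=manip.solve_ik(*pose(X,Y,Z,a,s)); print(s,X,Y,Z,a,None if q is None else np.round(q,2))
E
```

```text
1 0.025 -0.185 -0.01 30 [ 1.22  1.1  -0.7   2.04 -0.49  0.7   2.46]
1 0.025 -0.185 -0.01 40 [ 1.16  1.01 -0.7   2.09 -0.42  0.57  2.34]
1 0.025 -0.3 0.05 40 [ 1.2   0.87 -0.51  1.97 -0.47  0.9   2.45]
1 0.025 -0.16 0.1 30 [ 1.17  0.88 -0.7   2.1  -0.65  0.81  2.46]
1 0.025 -0.13 0.13 45 [ 1.04  0.67 -0.69  2.15 -0.59  0.68  2.25]
1 0.025 0 0.18 90 [-0.35  0.35  0.26  2.1  -0.13  0.7   1.3 ]
1 0.025 0.13 0.13 135 [-0.73  0.75  0.18  1.75  0.4   1.29  0.51]
1 0.025 0.16 0.1 150 [-0.78  0.93  0.18  1.62  0.45  1.5   0.44]
1 0.025 0.18 -0.01 150 [-0.82  1.1   0.21  1.56  0.39  1.41  0.42]
1 0.025 0.18 -0.01 140 [-0.8   1.02  0.22  1.63  0.34  1.24  0.45]
1 0.025 0.26 0.03 140 [-0.84  1.02  0.2   1.47  0.31  1.42  0.47]
1 0.06 -0.185 -0.01 30 [ 1.18  1.11 -0.7   1.98 -0.49  0.73  2.42]
1 0.06 -0.185 -0.01 40 [ 1.13  1.02 -0.7   2.02 -0.4   0.61  2.29]
1 0.06 -0.3 0.05 40 [ 1.16  0.89 -0.51  1.9  -0.47  0.93  2.41]
1 0.06 -0.16 0.1 30 [ 1.14  0.9  -0.7   2.03 -0.64  0.84  2.41]
1 0.06 -0.13 0.13 45 [ 0.89  0.65 -0.51  2.09 -0.71  0.77  2.34]
1 0.06 0 0.18 90 [-0.31  0.39  0.25  2.03 -0.14 
[... 1099 characters left out ...]
[ 0.58  0.99  0.17  2.   -1.14  1.24 -0.09]
-1 0.06 -0.185 -0.01 40 [ 0.53  0.91  0.17  2.05 -1.13  1.07 -0.15]
-1 0.06 -0.3 0.05 40 [ 0.49  0.9   0.5   1.93 -1.04  1.39 -0.13]
-1 0.06 -0.16 0.1 30 [ 0.38  0.83  0.4   2.06 -1.17  1.43 -0.16]
-1 0.06 -0.13 0.13 45 [ 0.23  0.64  0.42  2.11 -1.11  1.17 -0.36]
-1 0.06 0 0.18 90 [-0.78  0.54  0.94  2.05 -0.59  0.84 -1.33]
-1 0.06 0.13 0.13 135 [-1.14  1.05  1.04  1.71 -0.18  1.2  -1.95]
-1 0.06 0.16 0.1 150 [-1.17  1.25  1.06  1.58 -0.12  1.36 -2.02]
-1 0.06 0.18 -0.01 150 [-1.15  1.39  0.99  1.51 -0.22  1.33 -2.08]
-1 0.06 0.18 -0.01 140 [-1.14  1.29  0.96  1.59 -0.28  1.21 -2.05]
-1 0.06 0.26 0.03 140 [-1.16  1.29  1.    1.43 -0.29  1.39 -2.07]
```

```bash
python3 - <<'E'
from h import *
X=.03
manip.goto(*pose(0,0,.28,90,1))
manip.goto(*pose(X,-.27,.10,35,1))
manip.gripper_to(.04,20)
p,o=pose(X,-.225,.004,35,1); manip.move_l(p,v=.15,rotation=o)
im=snap('side','a1.png'); s=manip.get_state(); print(s['clock'],s['tcp_pos'],p,s['gripper_width'])
for nm in ('side','wrist','top'):
    im=snap(nm,nm+'1.png')
a=cv2.imread('pics/side1.png')[200:330,130:340]; cv2.imwrite('pics/s1c.png',cv2.resize(a,None,fx=3.5,fy=3.5,interpolation=2))
E
```

```text
6.5833 [ 0.4565497  -0.18881302  0.04433207] [ 0.45641069 -0.18798807  0.044     ] 0.03993989952660906
```

View pics/s1c.png

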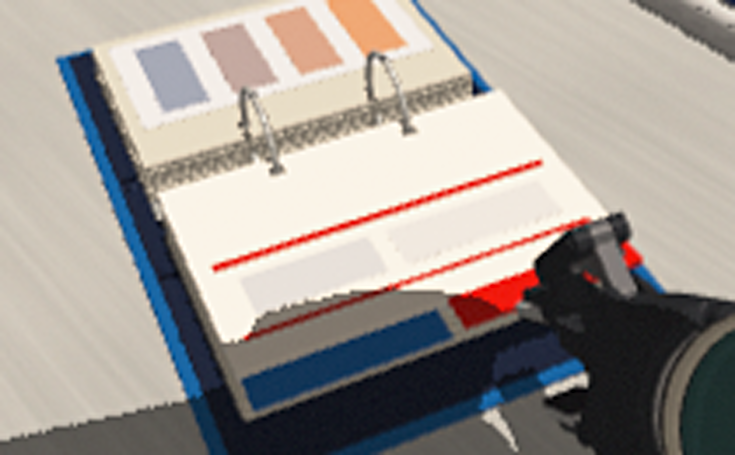

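View pics/wrist1.png

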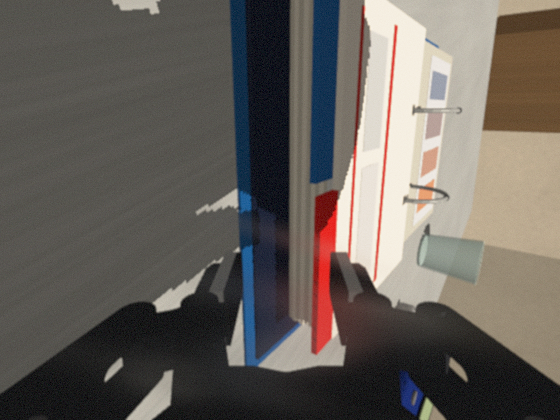

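The side crop shows the hand outside the red tab. The wrist view shows the tab (columns 315–335, rows 190–350) between the fingers and clear of the blue tab. I'll insert now.

```bash
python3 - <<'E'
from h import *
X=.03
p,o=pose(X,-.163,.004,35,1); print('contact',manip.move_l(p,v=.06,contact_N=6))
s=manip.get_state(); print(s['tcp_pos'],p,np.round(s['ft_force'],2))
snap('wrist','w2.png'); im=snap('side','s2.png'); a=cv2.imread('pics/s2.png')[200:330,130:340]; b=cv2.resize(a,(630,390),interpolation=2)
w=cv2.resize(cv2.imread('pics/w2.png')[150:400,150:450],(468,390)); cv2.imwrite('pics/c2.png',np.hstack([b[:,300:],w]))
E
```

```text
contact False
[ 0.47270177 -0.12865631  0.04392416] [ 0.47267898 -0.12816047  0.044     ] [0.45 0.23 0.29]
```

View pics/c2.png

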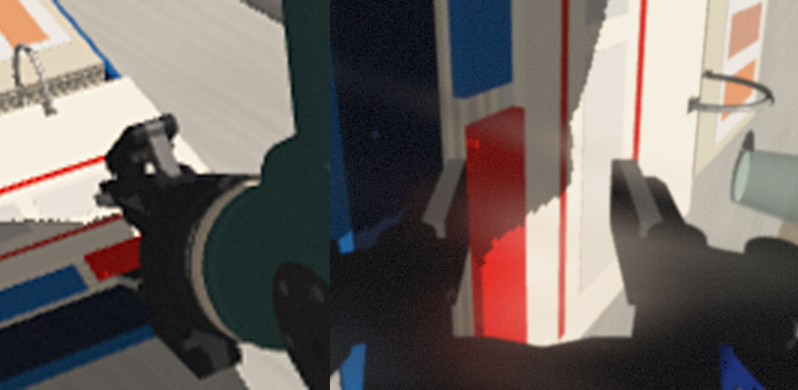

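```bash
python3 - <<'E'
from h import *
X=.03
p,o=pose(X,-.1385,.086,35,1); manip.move_l(p,v=.06)
s=manip.get_state(); print(s['clock'],s['tcp_pos'],p,np.round(s['ft_force'],2))
manip.gripper_to(.0,20); s=manip.get_state(); print(s['gripper_width'],np.round(s['ft_force'],2),np.round(s['ft_torque'],2))
snap('side','s3.png'); snap('top','t3.png')
b=cv2.imread('pics/s3.png')[170:340,130:400]; a=cv2.imread('pics/t3.png')[170:370,130:400]
cv2.imwrite('pics/c3.png',np.hstack([cv2.resize(b,(430,270)),cv2.resize(a,(365,270))]))
E
```

```text
9.5917 [ 0.47903103 -0.10460848  0.12568957] [ 0.47910758 -0.10451891  0.126     ] [-1.16  0.67 -1.44]
0.003722613744529 [-1.11 -2.47 -1.41] [-1.5   0.45  0.1 ]
```

View pics/c3.png

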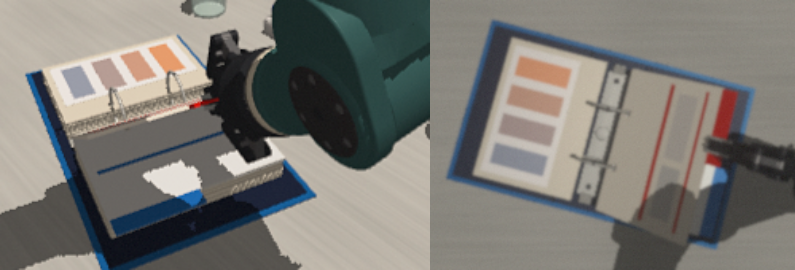

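```bash
python3 - <<'E'
from h import *
X=.03
for a in range(40,149,9):
    r=.164; t=np.radians(a)
    p,o=pose(X,-r*np.cos(t),r*np.sin(t),a,1)
    manip.move_l(p,v=.07,rotation=o)
    s=manip.get_state(); f=np.array(s['ft_force']); print(a,round(s['clock'],1),np.round(f,1),round(s['gripper_width'],4))
    if np.linalg.norm(f)>30: print('STOP'); break
snap('side','s4.png'); snap('top','t4.png')
b=cv2.imread('pics/s4.png')[110:320,100:370]; a=cv2.imread('pics/t4.png')[170:370,110:380]
cv2.imwrite('pics/c4.png',np.hstack([cv2.resize(b,(386,300)),cv2.resize(a,(405,300))]))
E
```

```text
40 10.6 [-2.2 -5.3  2.5] 0.0036
49 11.1 [-1.4 -6.  -0.2] 0.0033
58 11.6 [-1.3 -5.5  1.3] 0.0035
67 12.1 [-1.3 -5.7  0.6] 0.0036
76 12.7 [-0.5 -5.8  1.8] 0.0031
85 13.2 [-0.9 -5.3  6. ] 0.0038
94 13.7 [-1.  -4.6  3.8] 0.0036
103 14.2 [-1.6 -3.9  7.5] 0.0032
112 14.7 [-1.5 -3.6  6.6] 0.0037
121 15.2 [-0.6 -1.2  7.6] 0.0035
130 15.8 [-0.6  1.   8.6] 0.0035
139 16.3 [-0.2  2.   8.9] 0.0037
148 16.8 [0.1 4.  9. ] 0.0035
```

View pics/c4.png

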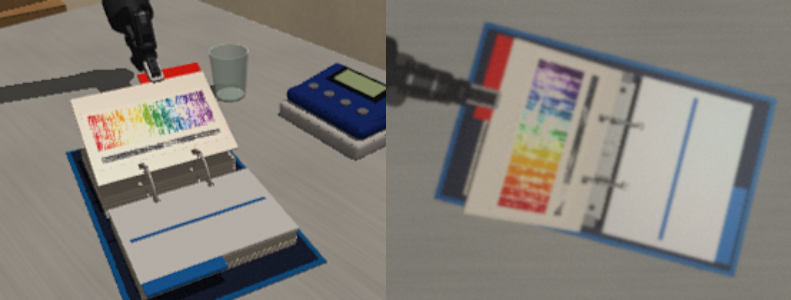

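The board is past vertical at about 148°, colour scale up, gripped, and the blue board is still in place. Next I'll loosen the jaws stepwise and let it ride down on the lower finger.

```bash
python3 - <<'E'
from h import *
X=.03; a=148; b=np.radians(180-a); n=np.array([-np.sin(b),np.cos(b)])
c=np.array([-.164*np.cos(np.radians(a)),.164*np.sin(np.radians(a))])
for w in (.010,.018,.026,.034):
    manip.gripper_to(w,20); c2=c+n*(w-.004)/2
    manip.move_l(pose(X,*c2,a,1)[0],v=.03)
s=manip.get_state(); print(s['clock'],np.round(s['ft_force'],1),s['gripper_width'])
mid=(.1515,.0475); manip.move_l(pose(X,*mid,a,1)[0],v=.06)
s=manip.get_state(); print(s['clock'],np.round(s['ft_force'],1))
snap('side','s5.png'); snap('top','t5.png')
b=cv2.imread('pics/s5.png')[110:320,100:370]; a=cv2.imread('pics/t5.png')[170:370,110:380]
cv2.imwrite('pics/c5.png',np.hstack([cv2.resize(b,(386,300)),cv2.resize(a,(405,300))]))
E
```

```text
18.975 [ 0.3 -0.   0.1] 0.03374429745549724
20.0583 [-0.4  0.  -1.1]
```

View pics/c5.png

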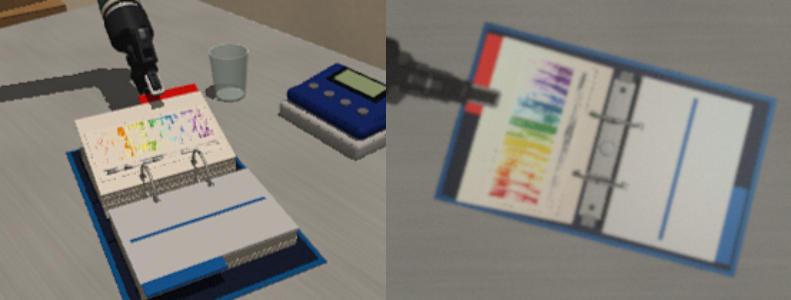

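The board rests on the lower finger at a slight tilt. I'll lower the rest, withdraw and check.

```bash
python3 - <<'E'
from h import *
X=.03; a=148
hit=manip.move_l(pose(X,.1715,-.005,a,1)[0],v=.035,contact_N=8)
s=manip.get_state(); print(hit,s['clock'],np.round(s['ft_force'],1),s['tcp_pos'],pose(X,.1715,-.005,a,1)[0])
if not hit or s['tcp_pos'][2]<.045:
    snap('wrist','w6.png')
    z=s['tcp_pos'][2]-.04
    print(manip.move_l(pose(X,.215,z,a,1)[0],v=.05,contact_N=10))
    s=manip.get_state(); print(s['clock'],np.round(s['ft_force'],1))
    snap('side','s6.png'); snap('wrist','w7.png')
    b=cv2.imread('pics/s6.png')[110:320,100:370]; w=cv2.imread('pics/w7.png')
    cv2.imwrite('pics/c6.png',np.hstack([cv2.resize(b,(386,300)),cv2.resize(w,(400,300))]))
E
```

```text
False 21.9167 [-0.3 -0.1  0.3] [0.5605569  0.19453065 0.03531219] [0.56044903 0.19461913 0.035     ]
False
22.9833 [-0.1 -0.4 -0.1]
```

View pics/c6.png

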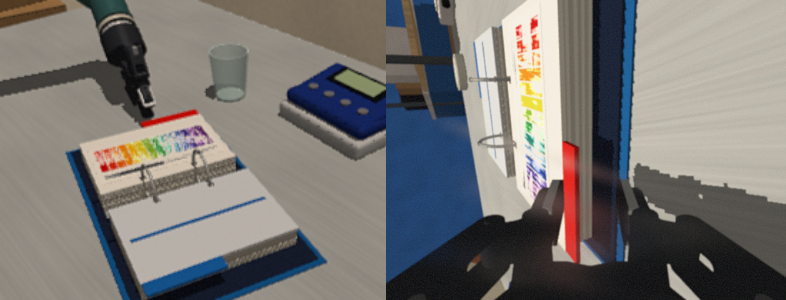

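The board lies flat on the left pile, parallel to it in the wrist view, with the colour scale up. I'll retreat fully and check its position numerically.

```bash
python3 - <<'E'
from h import *
X=.03; a=148
manip.move_l(pose(X,.27,-.005,a,1)[0],v=.1)
manip.move_l(pose(X,.30,.12,a,1)[0],v=.15); manip.wait(.5)
im=snap('top','t8.png'); 
hsv=cv2.cvtColor(im['pixels'],cv2.COLOR_RGB2HSV); H,S,V=cv2.split(hsv)
m=(((H<8)|(H>175))&(S>110)).astype(np.uint8); m[:,170:]=0; m[:170]=0
n,l,st,c=cv2.connectedComponentsWithStats(m); k=1+np.argmax(st[1:,4]); 
print('red px',st[k],'tab centre in binder',RB.inv().apply(ray(im,c[k],.037)-AX).round(4))
m=((H>95)&(H<125)&(S>100)).astype(np.uint8); m[:,:325]=0; m[:280]=0; m[355:]=0
for q in ('meter','beaker','reagent'):
    r=manip.recognise(q,'top'); print(q,[np.round(x['box']).tolist() for x in r[:1]])
im2=snap('side','s8.png')
for q in ('under_center',): print(q,[np.round(x['box']).tolist() for x in manip.recognise(q,'side')[:1]])
print(manip.get_state()['clock'])
a=cv2.imread('pics/t8.png')[170:370,110:380]; b=cv2.imread('pics/s8.png')[110:340,100:380]
cv2.imwrite('pics/c8.png',np.hstack([cv2.resize(b,(365,300)),cv2.resize(a,(405,300))]))
E
```

```text
red px [164 225   6  20  65] tab centre in binder [ 0.0173  0.188  -0.003 ]
meter [[218.0, 53.0, 318.0, 138.0]]
beaker [[124.0, 106.0, 177.0, 155.0]]
reagent [[381.0, 106.0, 429.0, 151.0]]
under_center [[177.0, 230.0, 304.0, 317.0]]
25.5917
```

View pics/c8.png

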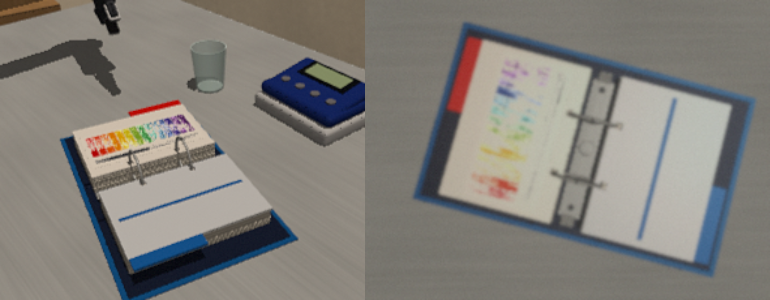

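```bash
python3 - <<'E'
from h import *
im=manip.get_image('top')
H,S,V=cv2.split(cv2.cvtColor(im['pixels'],cv2.COLOR_RGB2HSV))
m=(((H<8)|(H>175))&(S>110)).astype(np.uint8); m[:,200:]=0; m[:170]=0
n,l,st,c=cv2.connectedComponentsWithStats(m); k=1+np.argmax(st[1:,4]); d=RB.inv().apply(ray(im,c[k],.037)-AX)
print(st[k],'tab centre',d.round(4),'=> chart_center y',round(d[1]-.085,4))
if st[k][4]>120 and .087<d[1]-.085<.103: manip.sign_off(); print('signed')
E
```

```text
[165 194  23  52 530] tab centre [ 0.0546  0.1817 -0.003 ] => chart_center y 0.0967
the job is handed in; nothing more can be done
signed
```

The red-tabbed board now lies flat on the left pile with its pH colour scale up, and I handed the job in at about 25.6 s. No verdict was reported.

**What I did:** I scooped the red tab from outside with the jaws open, lifted it to about 35° and clamped it lightly. I swung it over the rings to 148°, then loosened the jaws in small steps. It rode down on the lower finger until it lay on the pile, and I backed the hand out.

**Last checks:**
- **Board position:** the tab centre is at (54.6, 181.7) mm from the ring axis. That puts the board centre at about y = 0.097 m, inside the 0.085–0.105 m window. I judged flatness by eye from the side and wrist pictures, not by measurement.
- **Blue-tabbed board:** it looks unmoved in the pictures, but this is not measured. The detector's first box covered only the blue tab and its last one the whole board, so they can't be compared.
- **Bystanders:** the boxes for the meter, beaker and bottle moved no more than 3 pixels, which is within the detector's scatter.
- **Forces:** the highest wrist force I saw was about 10 N, and the hand was clear of everything at the end.

My first check of the tab's position was wrong because the search area cut off part of the tab. I repeated it with a wider area before handing in, and the position above is from that repeat.

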